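# Find and release the latched key on the appliance test box

## Robot

A 7-joint arm with a two-finger parallel gripper is mounted at the origin on the work surface. World frame = base frame: x ahead of the robot, y to its left, z up, the work surface at z = 0. Lengths are in m, angles in rad, forces in N, time in s.
With the tool pointing down it reaches from about 0.425 to 0.925 m from the base axis. Payload 6.8 kg.
Tool frame: the origin (TCP) lies at the very end of the fingers, on their centre line; the grasp point (between the pads) lies r.grasp_offset behind it (r.grasp_offset is the distance from the TCP to the grasp point, in m); z points along the fingers, y is the direction in which the jaws open and shut (so a half turn about z gives the same grasp; the last joint's range is limited). The gripper opens to 85 mm and grips with 20 to 120 N. Pads are 22 mm wide; open, the fingers measure 114 mm over their backs; the gripper's body (76 mm by 85 mm) begins 54 mm behind the grasp point. The pads swing forward as they close: fully open they stand 13 mm farther back than shut.
Start: joints at [-1.301, 0.477, 0.022, 1.555, -0.011, 1.109, -0.083], TCP at [0.249, 0.627, 0.231] pointing down, gripper open.
Joint ranges: [-2.96, 2.96], [-0.34, 2.1], [-1.41, 1.46], [0.24, 2.44], [-1.37, 4.51], [0.17, 1.92], [-2.96, 2.96]. Speed limits (rad/s): [2.39, 2.39, 3.14, 3.14, 3.14, 3.14, 3.14].

## Interface

Orientations are given as a rotation vector (axis times angle).
In Python, from bench import r gives the robot as it stands.
- The arm moves only by the shell command python3 -m jog 'ROWS' [FORCE]. ROWS is JSON, one flat list of numbers, 7 for each row, row after row: the turn, a rotation vector about the tool's x, y, z normalised to -1 to 1, where 1 is 180 degrees, then the shift along the tool's x, y, z normalised to -1 to 1, where 1 is 200 mm, then the opening, from 0 (shut) to 1 (fully open). In form: [wx, wy, wz, x, y, z, hand, wx, wy, wz, x, y, z, hand, ...]. A call has 1 to 12 rows; each row is the pose to reach, as a shift and turn from the pose measured when the call began, along the tool's axes at that moment, turning the shorter way round; what a row does not reach only later rows make up. A row lasts 1/10 s, in which the tool goes at most 50 mm and 8.59 degrees, less where a joint would pass 70% of its speed; a pose out of reach is approached as far as the arm can. A call with a number of a shift or a turn outside -1 to 1 is refused whole. A call with a gripper value outside its range is refused whole. The fingers move at their own pace and stop on an object; FORCE is the grip in N (left out, the last holds). Time passes only in rows, so rows that repeat a pose let the fingers close. It gives the time, the measured TCP pose, the force and the opening at its end, in the units of the state.
- r.get_obs(): the state, without advancing time (a new reading comes with each control period).
- r.grab_frame(name): name is "scene" or "top" or "wrist"; returns the picture (420x560x3 uint8, red, green, blue); there is no depth.
- r.calibration(name): a dict with "K" (3x3 intrinsics, pixels), "origin" and "rotation" of the camera in the world; the wrist camera has in their place "T_tool_cam" (4x4, takes a point from camera to tool coordinates, whose origin is the TCP and whose axes are the flange's). Camera axes: x right, y up, looking along -z (the intrinsics and any distortion apply to the point x, -y, -z); pixel columns grow to the right and rows downward; lengths in m; the calibration is good to about 2 mm. A picture is of the moment at which its call begins: read the wrist's pose just before it. calibration takes no time and is no camera call.
- r.hand_in(): hands the job in, once; it reports no verdict.
The state is a dict: "clock": time; "joints": joint angles; "qvel": joint speeds; "tau": joint torques, N m; "tcp_pos": TCP position; "orientation": TCP orientation; "contact_force": force on the tool from outside, world axes, zero at the start; "moment": the same for the moment, N m; "grip_width": finger opening in m.
Only numpy, scipy, OpenCV 4.12 (cv2) and the standard library are available. Lean on these libraries where they do the work, as an engineer would, in place of code of your own. Each camera call takes 0.05 s, during which the arm holds its last target.

## Task

One of the four identical keys on the green test box has been left latched down. With a fingertip, tap all four lightly in turn along the row, starting with the key next to the red lamp, to feel which one sits low; then press that one all the way in and let it go so that it springs up. Do not press the other keys in, and leave the teapot, jar and screwdriver where they are.

Things in the scene. Friction and masses are not known exactly. Their poses are not given: they have to be found in the camera images.
- test_box: green steel appliance test box, fixed, 160 (x) x 310 (y) x 60 mm high; origin at the centre of its underside, on the bench. A red lamp stands on its top at the +y end of the key row (136 mm from the middle). The four key switches stand in a row along its y axis on its top, 56 mm apart, each in a black bezel 48 x 46 mm, 20 mm high
- place_1 (a point): key place 1 in the row (next to the red lamp): point on the box's top face (60 mm above the bench) under the middle of the key that stands there
- place_2 (a point): key place 2 in the row (counted from the lamp): point on the box's top face (60 mm above the bench) under the middle of the key that stands there
- place_3 (a point): key place 3 in the row (counted from the lamp): point on the box's top face (60 mm above the bench) under the middle of the key that stands there
- place_4 (a point): key place 4 in the row (farthest from the lamp): point on the box's top face (60 mm above the bench) under the middle of the key that stands there
- key_a_top (a point): centre of the top face of one of the four identical white key caps (34 x 30 mm, long side along the box's x; no mark tells them apart). It is 34 mm above the top of the test box when the key is up, 29 mm when latched, 24 mm when bottomed. Which key stands at which place changes from start to start
- key_b_top (a point): centre of the top face of one of the four identical white key caps (34 x 30 mm, long side along the box's x; no mark tells them apart). It is 34 mm above the top of the test box when the key is up, 29 mm when latched, 24 mm when bottomed. Which key stands at which place changes from start to start
- key_c_top (a point): centre of the top face of one of the four identical white key caps (34 x 30 mm, long side along the box's x; no mark tells them apart). It is 34 mm above the top of the test box when the key is up, 29 mm when latched, 24 mm when bottomed. Which key stands at which place changes from start to start
- key_d_top (a point): centre of the top face of one of the four identical white key caps (34 x 30 mm, long side along the box's x; no mark tells them apart). It is 34 mm above the top of the test box when the key is up, 29 mm when latched, 24 mm when bottomed. Which key stands at which place changes from start to start
- key_a (a joint): how far this key is pressed, m: 0 up, 0.005 latched, 0.010 bottomed. Spring: about 2 N at first movement, rising 0.8 N per mm, about 10 N at the bottom. One key of the four starts latched; pressed to the bottom (12 N is enough; 0.009 or more) and let go it springs up to 0 and stays up. A light touch (under 4 N) does not move it from its catch
- key_b (a joint): how far this key is pressed, m: 0 up, 0.005 latched, 0.010 bottomed. Spring: about 2 N at first movement, rising 0.8 N per mm, about 10 N at the bottom. One key of the four starts latched; pressed to the bottom (12 N is enough; 0.009 or more) and let go it springs up to 0 and stays up. A light touch (under 4 N) does not move it from its catch
- key_c (a joint): how far this key is pressed, m: 0 up, 0.005 latched, 0.010 bottomed. Spring: about 2 N at first movement, rising 0.8 N per mm, about 10 N at the bottom. One key of the four starts latched; pressed to the bottom (12 N is enough; 0.009 or more) and let go it springs up to 0 and stays up. A light touch (under 4 N) does not move it from its catch
- key_d (a joint): how far this key is pressed, m: 0 up, 0.005 latched, 0.010 bottomed. Spring: about 2 N at first movement, rising 0.8 N per mm, about 10 N at the bottom. One key of the four starts latched; pressed to the bottom (12 N is enough; 0.009 or more) and let go it springs up to 0 and stays up. A light touch (under 4 N) does not move it from its catch
- teapot: loose steel teapot, 123 mm high, body 116 mm across, spout to its +y (about 100 mm from the axis), black handle to its -y; origin at the centre of its underside; stands past the lamp end of the box; bystander
- jar: loose glass jar with orange cap, 60 mm across, 85 mm high, origin at the centre of its underside; stands past the other end of the box; bystander
- screwdriver: loose red-handled screwdriver, about 200 mm long, lying on the bench beyond the box; origin on the bench under it, its x axis from handle to blade; bystander

How it is judged:
On the way, in this order (a step that is already met when the one before it is completed fails the run):
1. the key at place 1 (counted from the lamp) is touched with the fingers (((horizontal distance between key_a_top and place_1 below 0.015 m and contact force between the fingers and key_a above 0.3 N) or (horizontal distance between key_b_top and place_1 below 0.015 m and contact force between the fingers and key_b above 0.3 N) or (horizontal distance between key_c_top and place_1 below 0.015 m and contact force between the fingers and key_c above 0.3 N) or (horizontal distance between key_d_top and place_1 below 0.015 m and contact force between the fingers and key_d above 0.3 N))), for 0.03 s.
2. the key at place 2 (counted from the lamp) is touched with the fingers (((horizontal distance between key_a_top and place_2 below 0.015 m and contact force between the fingers and key_a above 0.3 N) or (horizontal distance between key_b_top and place_2 below 0.015 m and contact force between the fingers and key_b above 0.3 N) or (horizontal distance between key_c_top and place_2 below 0.015 m and contact force between the fingers and key_c above 0.3 N) or (horizontal distance between key_d_top and place_2 below 0.015 m and contact force between the fingers and key_d above 0.3 N))), for 0.03 s.
3. the key at place 3 (counted from the lamp) is touched with the fingers (((horizontal distance between key_a_top and place_3 below 0.015 m and contact force between the fingers and key_a above 0.3 N) or (horizontal distance between key_b_top and place_3 below 0.015 m and contact force between the fingers and key_b above 0.3 N) or (horizontal distance between key_c_top and place_3 below 0.015 m and contact force between the fingers and key_c above 0.3 N) or (horizontal distance between key_d_top and place_3 below 0.015 m and contact force between the fingers and key_d above 0.3 N))), for 0.03 s.
4. the key at place 4 (counted from the lamp) is touched with the fingers (((horizontal distance between key_a_top and place_4 below 0.015 m and contact force between the fingers and key_a above 0.3 N) or (horizontal distance between key_b_top and place_4 below 0.015 m and contact force between the fingers and key_b above 0.3 N) or (horizontal distance between key_c_top and place_4 below 0.015 m and contact force between the fingers and key_c above 0.3 N) or (horizontal distance between key_d_top and place_4 below 0.015 m and contact force between the fingers and key_d above 0.3 N))), for 0.03 s.
5. the latched key has been pressed and has sprung up (value of joint each of key_a, key_b, key_c, key_d below 0.002 m), for 0.2 s.
At the end, for the whole second after the job is handed in: All four keys are up (within 2 mm), and the teapot, jar and screwdriver are at rest within 20 mm of where they started (all of step 5 and distance of each of teapot, jar, screwdriver from where it was at the start of the episode below 0.02 m and linear speed of each of teapot, jar, screwdriver below 0.02 m/s); the robot touches nothing.
It fails at once if a key that was up is pressed in more than 5 mm instead of being tapped lightly (value of joint any of key_a, key_b, key_d above 0.005 m).
It fails at once if the teapot, jar or screwdriver is shoved, lifted or carried (more than 20 mm) (distance of any of teapot, jar, screwdriver from where it was at the start of the episode above 0.02 m).
It fails at once if the teapot or jar is tipped (angle between any of teapot, jar's own z axis and vertical above 0.3 rad).
It also fails if it takes over 51 s, if anything falls off the work surface, if the arm or the gripper's body presses on something with over 40 N, if the wrist force passes 120 N, or if a joint passes its speed limit or range.

## Working session

There is one attempt and no reset: what is moved stays moved. The work goes in short steps, Python scripts to look and compute and a shell command to move; the robot and the scene stay as the last step left them, time stands still between calls to the robot, and variables do not carry over. Pictures are saved under pics/ and viewed, and the job is handed in when it is done.

```bash
ls; mkdir -p pics; python3 - <<'E'
from bench import r
import cv2,numpy as np
o=r.get_obs(); print({k:np.round(v,4).tolist() for k,v in o.items()}, r.grasp_offset)
for n in("scene","top"):
    cv2.imwrite(f"pics/{n}0.png",r.grab_frame(n)[:,:,::-1]); print(r.calibration(n))
print(r.calibration("wrist"))
E
```

```text
pics
{'clock': 0.0, 'joints': [-1.3011, 0.4778, 0.0223, 1.5564, -0.0115, 1.1093, -0.0831], 'qvel': [-0.0017, 0.002, 0.0002, -0.0001, 0.002, 0.0007, -0.0011], 'tau': [-0.0003, -59.6443, 1.608, -28.1188, 0.0125, 0.0093, 0.0], 'tcp_pos': [0.2488, 0.6268, 0.2303], 'orientation': [-0.5898, -3.0855, 0.0029], 'contact_force': [-0.832, 0.8728, 0.5478], 'moment': [-0.008, -0.0105, 0.0269], 'grip_width': 0.0855} 0.0187
{'K': array([[433.7292517 ,   0.        , 283.91323629],
       [  0.        , 433.7292517 , 215.37589886],
       [  0.        ,   0.        ,   1.        ]]), 'origin': array([ 1.31560376, -0.33458594,  0.72972994]), 'rotation': array([0.80476217, 0.47130048, 1.03616547])}
{'K': array([[523.12176927,   0.        , 281.72171936],
       [  0.        , 523.12176927, 210.54610327],
       [  0.        ,   0.        ,   1.        ]]), 'origin': array([0.45281931, 0.07193991, 1.29913577]), 'rotation': array([ 0.09158486, -0.07861148, -1.55566495])}
{'K': array([[307.77168938,   0.        , 278.38420351],
       [  0.        , 307.77168938, 209.4026726 ],
       [  0.        ,   0.        ,   1.        ]]), 'T_tool_cam': array([[ 2.37542980e-04,  9.54608916e-01,  2.97861982e-01,
         7.61848923e-02],
       [ 9.99999816e-01, -3.92941512e-04,  4.61833144e-04,
         2.51933064e-04],
       [ 5.57912375e-04,  2.97861818e-01, -9.54608834e-01,
        -1.41981644e-01],
       [ 0.00000000e+00,  0.00000000e+00,  0.00000000e+00,
         1.00000000e+00]])}
```

View pics/scene0.png

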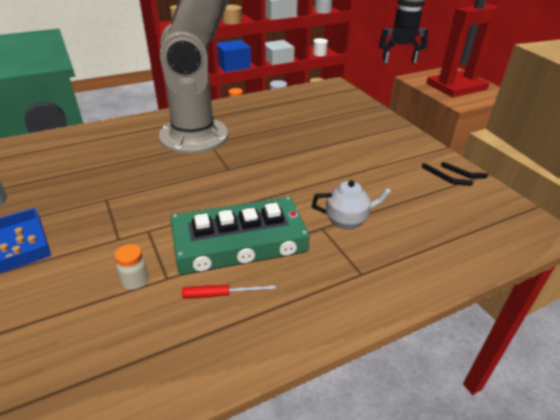

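View pics/top0.png

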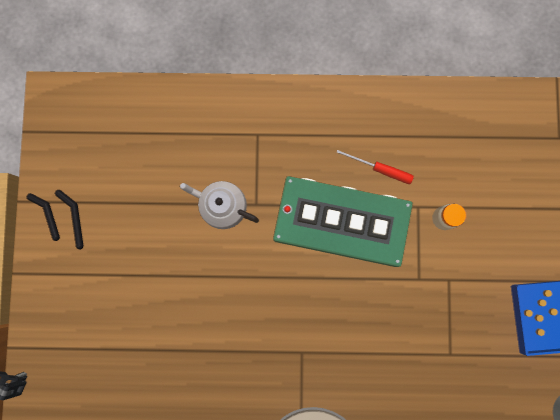

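The top view shows the box from (275,178) to (412,266), with the lamp at its left end near (287,209). The keys run right from there at about (309,212), (333,217), (357,222) and (380,227). The teapot is on the left, the jar on the right and the screwdriver beyond the box.

```bash
python3 - <<'E'
import cv2
a=cv2.imread("pics/top0.png")[170:275,265:420]
cv2.imwrite("pics/top0c.png",cv2.resize(a,None,fx=5,fy=5,interpolation=cv2.INTER_CUBIC))
E
```

```text
(no output)
```

View pics/top0c.png

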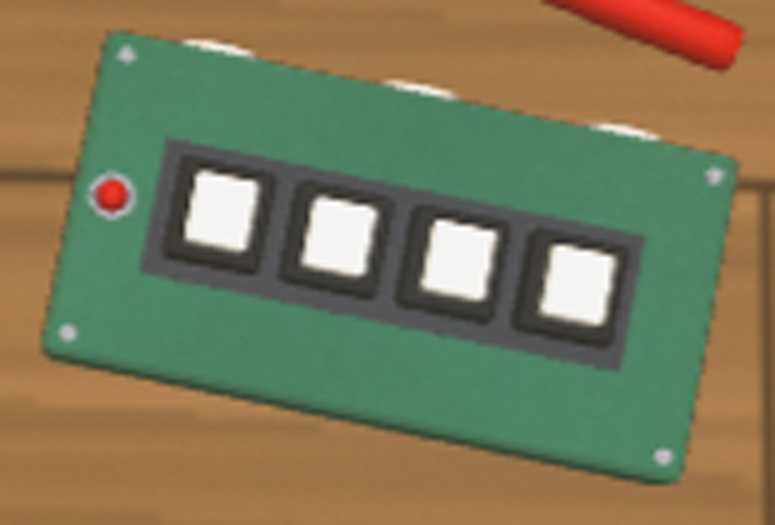

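In the crop the key tops are at (223,211), (339,236), (459,261) and (577,286). The box-top corners are at (108,32), (738,158), (680,478) and (45,352), and the lamp is at (111,194).

```bash
cat > h.py <<'E'
import numpy as np
from bench import r
from scipy.spatial.transform import Rotation as R
def px(name,u,v,z):
    c=r.calibration(name);K=c["K"]
    d=R.from_rotvec(c["rotation"]).apply([(u-K[0,2])/K[0,0],-(v-K[1,2])/K[1,1],-1])
    o=c["origin"]; return o+d*(z-o[2])/d[2]
def state():
    o=r.get_obs(); return np.array(o["tcp_pos"]),R.from_rotvec(o["orientation"]),o
E
python3 - <<'E'
from h import *
f=lambda p:(265+(p[0]+.5)/5-.5,170+(p[1]+.5)/5-.5)
k=np.array([px("top",*f(p),.094) for p in[(223,211),(339,236),(459,261),(577,286)]])
c=np.array([px("top",*f(p),.06) for p in[(108,32),(738,158),(680,478),(45,352)]])
l=px("top",*f((111,194)),.065)
print(k.round(4),np.linalg.norm(np.diff(k,axis=0),axis=1));print(c.round(4),c.mean(0),np.linalg.norm(c-np.roll(c,1,0),axis=1));print(l)
print("kmean",k.mean(0), "dir",k[0]-k[3], np.arctan2(*(k[0]-k[3])[:2])*57.3)
d=(c[0]-c[1]); print("edge ang",np.arctan2(d[0],d[1])*57.3)
for u,v,z,n in[(219,204,.12,'teapot'),(454,215,.085,'jar'),(412,180,.02,'sd'),(256,219,.08,'handle')]: print(n,px("top",u,v,z))
p,q,o=state(); print(p,q.as_matrix().round(3))
E
```

```text
[[ 0.582   0.0192  0.094 ]
 [ 0.5711 -0.0346  0.094 ]
 [ 0.5602 -0.09    0.094 ]
 [ 0.5493 -0.1443  0.094 ]] [0.05482663 0.05648105 0.05542355]
[[ 0.6713  0.0736  0.06  ]
 [ 0.6143 -0.2275  0.06  ]
 [ 0.4622 -0.1982  0.06  ]
 [ 0.5174  0.1014  0.06  ]] [ 0.56627977 -0.06268359  0.06      ] [0.1564541  0.30637189 0.15488681 0.30468828]
[0.59253691 0.07111298 0.065     ]
kmean [ 0.56565786 -0.06243383  0.094     ] dir [0.03265841 0.16350078 0.        ] 11.296696455613315
edge ang 10.737454390439114
teapot [0.59436775 0.22534294 0.12      ]
jar [ 0.57988166 -0.31806263  0.085     ]
sd [ 0.67227025 -0.23732044  0.02      ]
handle [0.56492827 0.14290043 0.08      ]
[0.24879222 0.62691476 0.23043679] [[-0.93   0.369 -0.   ]
 [ 0.369  0.93  -0.002]
 [-0.    -0.002 -1.   ]]
```

Everything agrees: key pitch is about 55.6 mm, the box yaw is about -11°, and its centre is near (0.566, -0.0625). I'll shut the gripper, align the yaw and travel at a height of 0.23 m.

```bash
python3 -m jog '[0,0,-0.03,-0.2,-0.165,0,0, 0,0,-0.059,-0.4,-0.33,0,0, 0,0,-0.059,-0.6,-0.495,0,0, 0,0,-0.059,-0.8,-0.66,0,0, 0,0,-0.059,-1,-0.825,0,0, 0,0,-0.059,-1,-0.825,0,0, 0,0,-0.059,-1,-0.825,0,0]' 20
cat >> h.py <<'E'
def to(x,y,z):
    p,q,o=state(); print("tcp",p.round(4),"yaw y",np.degrees(np.arctan2(q.as_matrix()[1,1],q.as_matrix()[0,1])).round(2),"F",np.round(o["contact_force"],2),"w",o["grip_width"],o["clock"])
    print("shift/0.2:",(q.inv().apply(np.array([x,y,z])-p)/.2).round(4), "tilt z",q.as_matrix()[:,2].round(4))
E
python3 -c "
from h import *
to(.582,.02,.2)"
```

```text
clock: 0.8
tcp_pos: [0.3752, 0.3975, 0.2307]
orientation: [-0.309, -3.126, 0.004]
contact_force: [0.4, 0.3, 0.5]
grip_width: 0.0002
tcp [0.3752 0.3975 0.2307] yaw y 78.71 F [0.37 0.29 0.54] w 0.00021879764177735786 0.8
shift/0.2: [-1.3833 -1.6481  0.1575] tilt z [-4.0e-04 -2.4e-03 -1.0e+00]
```

```bash
python3 -m jog '[0,0,0,-0.14,-0.165,0,0, 0,0,0,-0.28,-0.33,0,0, 0,0,0,-0.42,-0.495,0,0, 0,0,0,-0.56,-0.66,0,0, 0,0,0,-0.7,-0.825,0,0, 0,0,0,-0.7,-0.825,0,0]'
python3 -m jog '[0,0,0,-0.14,-0.165,0.03,0, 0,0,0,-0.28,-0.33,0.05,0, 0,0,0,-0.42,-0.495,0.08,0, 0,0,0,-0.56,-0.66,0.12,0, 0,0,0,-0.68,-0.82,0.15,0, 0,0,0,-0.68,-0.82,0.15,0, 0,0,0,-0.68,-0.82,0.15,0, 0,0,0,-0.68,-0.82,0.15,0]'
python3 - <<'E'
from h import *
import cv2
to(.582,.02,.15)
p,q,o=state()
cv2.imwrite("pics/w1.png",r.grab_frame("wrist")[:,:,::-1])
T=r.calibration("wrist");K=T["K"];T=T["T_tool_cam"]
u=np.array([.1908,.9816])
for s in(.084,.028,-.028,-.084):
    P=np.array([*(np.array([.566,-.0625])+s*u),.094])
    c=T[:3,:3].T@(q.inv().apply(P-p)-T[:3,3]); print(P.round(4),(K[0,0]*c[0]/-c[2]+K[0,2]).round(1),(K[1,1]*-c[1]/-c[2]+K[1,2]).round(1))
E
```

```text
clock: 1.4
tcp_pos: [0.4827, 0.2041, 0.2311]
orientation: [0.319, 3.124, -0.007]
contact_force: [0.4, 0.1, 0.4]
grip_width: 0.0001
clock: 2.2
tcp_pos: [0.5826, 0.0189, 0.2018]
orientation: [0.314, 3.125, -0.005]
contact_force: [-0.2, 0.7, 0.4]
grip_width: 0.0001
tcp [0.5826 0.0189 0.2018] yaw y 78.54 F [-0.24  0.67  0.4 ] w 0.00013093660916312658 2.2
shift/0.2: [0.0042 0.0054 0.2587] tilt z [ 3.e-04 -3.e-03 -1.e+00]
[0.582 0.02  0.094] 279.6 206.5
[ 0.5713 -0.035   0.094 ] 213.6 206.9
[ 0.5607 -0.09    0.094 ] 147.8 207.3
[ 0.55  -0.145  0.094] 82.1 207.7
```

View pics/w1.png

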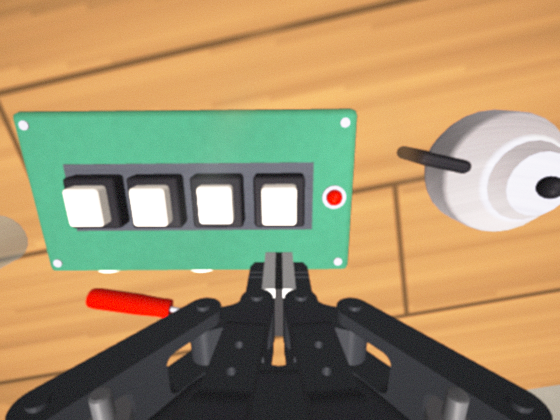

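The wrist image shows key tops at (279,204), (216,204), (151,204) and (88,206), against predictions of 280, 214, 148 and 82. The row is aligned, and the largest offset is about 4 mm at key 4. Next I'll descend over key 1 to z≈0.102 m.

```bash
python3 -m jog '[0,0,0,0.004,0.005,0.2,0, 0,0,0,0.004,0.005,0.4,0, 0,0,0,0.004,0.005,0.48,0, 0,0,0,0.004,0.005,0.5,0, 0,0,0,0.004,0.005,0.5,0, 0,0,0,0.004,0.005,0.5,0]'
python3 -c "
from h import *
to(.582,.02,.094)"
```

```text
clock: 2.85
tcp_pos: [0.583, 0.0205, 0.1032]
orientation: [0.312, 3.123, -0.004]
contact_force: [0.4, -0.3, 1.5]
grip_width: 0.0
tcp [0.583  0.0205 0.1032] yaw y 78.61 F [ 0.36 -0.31  1.48] w 4.6197978441518526e-05 2.85
shift/0.2: [ 0.0045 -0.0033  0.0462] tilt z [ 0.0028 -0.0025 -1.    ]
```

```bash
python3 -m jog '[0,0,0,0,0,0.01,0, 0,0,0,0,0,0.01,0]'; python3 -m jog '[0,0,0,0,0,0.01,0, 0,0,0,0,0,0.01,0]'
```

```text
clock: 3.05
tcp_pos: [0.5838, 0.0208, 0.1023]
orientation: [0.311, 3.121, -0.002]
contact_force: [0.2, -0.3, -1.0]
grip_width: 0.0001
clock: 3.25
tcp_pos: [0.5839, 0.0209, 0.1005]
orientation: [0.311, 3.121, -0.002]
contact_force: [0.2, -0.1, 0.6]
grip_width: 0.0001
```

```bash
python3 -m jog '[0,0,0,0,0,0.007,0, 0,0,0,0,0,0.007,0]'
```

```text
clock: 3.45
tcp_pos: [0.5838, 0.0208, 0.0989]
orientation: [0.311, 3.121, -0.002]
contact_force: [-0.1, -0.4, -0.1]
grip_width: -0.0005
```

```bash
python3 -m jog '[0,0,0,0,0,0.007,0, 0,0,0,0,0,0.007,0]'; python3 -m jog '[0,0,0,0,0,0.007,0, 0,0,0,0,0,0.007,0]'
```

```text
clock: 3.65
tcp_pos: [0.5836, 0.0207, 0.0973]
orientation: [0.311, 3.121, -0.002]
contact_force: [1.2, -0.3, -0.7]
grip_width: -0.0001
clock: 3.85
tcp_pos: [0.5834, 0.0207, 0.0956]
orientation: [0.311, 3.122, -0.003]
contact_force: [-0.4, -0.3, 0.5]
grip_width: 0.0002
```

```bash
python3 -m jog '[0,0,0,0,0,0.005,0, 0,0,0,0,0,0.005,0]'
```

```text
clock: 4.05
tcp_pos: [0.5833, 0.0208, 0.0944]
orientation: [0.311, 3.122, -0.003]
contact_force: [0.2, -0.2, 0.2]
grip_width: -0.0
```

```bash
python3 -m jog '[0,0,0,0,0,0.005,0, 0,0,0,0,0,0.005,0]'
```

```text
clock: 4.25
tcp_pos: [0.5834, 0.0207, 0.0935]
orientation: [0.311, 3.122, -0.003]
contact_force: [-0.0, -0.3, 3.1]
grip_width: 0.0006
```

```bash
python3 -m jog '[0,0,0,0,0,0,0, 0,0,0,0,0,0,0]'
```

```text
clock: 4.45
tcp_pos: [0.5835, 0.0207, 0.0937]
orientation: [0.311, 3.122, -0.002]
contact_force: [-0.5, 0.4, 1.6]
grip_width: 0.0002
```

```bash
python3 -m jog '[0,0,0,0,0,0.004,0, 0,0,0,0,0,0.004,0]'
```

```text
clock: 4.65
tcp_pos: [0.5835, 0.0207, 0.0929]
orientation: [0.311, 3.122, -0.002]
contact_force: [-1.1, 0.7, 3.0]
grip_width: -0.0001
```

Key 1 made contact at z≈0.0937 m with about 2–3 N, so it is up. I'll lift and step to key 2.

```bash
python3 -m jog '[0,0,0,0,0,-0.07,0, 0,0,0,0,0,-0.07,0, 0,0,0,0,-0.15,-0.07,0, 0,0,0,0,-0.28,-0.07,0, 0,0,0,0,-0.28,-0.07,0, 0,0,0,0,-0.28,-0.025,0, 0,0,0,0,-0.28,-0.025,0,0,0,0,0,-0.28,-0.025,0]'
python3 -c "
from h import *
to(.5713,-.035,.094)"
```

```text
clock: 5.45
tcp_pos: [0.5723, -0.0329, 0.0974]
orientation: [0.309, 3.123, -0.002]
contact_force: [-0.2, -0.1, -0.3]
grip_width: 0.0003
tcp [ 0.5723 -0.0329  0.0974] yaw y 78.71 F [-0.25 -0.12 -0.3 ] w 0.00031450152110962254 5.45
shift/0.2: [ 0.0027 -0.0114  0.0171] tilt z [ 0.0032 -0.0015 -1.    ]
```

```bash
python3 -m jog '[0,0,0,0,-0.005,0.01,0, 0,0,0,0,-0.005,0.01,0]'; python3 -m jog '[0,0,0,0,0,0.005,0, 0,0,0,0,0,0.005,0]'
```

```text
clock: 5.65
tcp_pos: [0.572, -0.0332, 0.0951]
orientation: [0.307, 3.124, -0.002]
contact_force: [-0.3, 0.2, -0.5]
grip_width: 0.0004
clock: 5.85
tcp_pos: [0.572, -0.0329, 0.094]
orientation: [0.306, 3.124, -0.002]
contact_force: [-0.1, 0.7, 1.0]
grip_width: 0.0002
```

```bash
python3 -m jog '[0,0,0,0,0,0.005,0, 0,0,0,0,0,0.005,0]';
```

```text
clock: 6.05
tcp_pos: [0.5719, -0.0329, 0.0929]
orientation: [0.306, 3.124, -0.002]
contact_force: [0.5, -0.8, -0.1]
grip_width: -0.0001
```

```bash
python3 -m jog '[0,0,0,0,0,0.005,0, 0,0,0,0,0,0.005,0]';
```

```text
clock: 6.25
tcp_pos: [0.5718, -0.033, 0.0918]
orientation: [0.307, 3.124, -0.002]
contact_force: [-0.3, -0.2, -0.8]
grip_width: -0.0002
```

No force at 0.0918 m, which suggests key 2 is the latched one. I'll continue down.

```bash
python3 -m jog '[0,0,0,0,0,0.005,0, 0,0,0,0,0,0.005,0]';
```

```text
clock: 6.45
tcp_pos: [0.5717, -0.0329, 0.0906]
orientation: [0.307, 3.124, -0.002]
contact_force: [0.4, 1.0, -0.1]
grip_width: 0.0002
```

```bash
python3 -m jog '[0,0,0,0,0,0.005,0, 0,0,0,0,0,0.005,0]';
```

```text
clock: 6.65
tcp_pos: [0.5717, -0.033, 0.0895]
orientation: [0.307, 3.125, -0.002]
contact_force: [-0.2, 0.0, 0.2]
grip_width: -0.0003
```

```bash
python3 -m jog '[0,0,0,0,0,0.004,0, 0,0,0,0,0,0.004,0]';
```

```text
clock: 6.85
tcp_pos: [0.5718, -0.0329, 0.0891]
orientation: [0.307, 3.124, -0.001]
contact_force: [-1.1, -0.6, 5.7]
grip_width: 0.0002
```

Key 2 made contact at z≈0.089 m, so it sits 5 mm low and is latched. On to key 3.

```bash
python3 -m jog '[0,0,0,0,0,-0.09,0, 0,0,0,0,0,-0.09,0, 0,0,0,0,-0.15,-0.09,0, 0,0,0,0,-0.29,-0.09,0, 0,0,0,0,-0.29,-0.09,0, 0,0,0,0,-0.29,-0.04,0, 0,0,0,0,-0.29,-0.04,0,0,0,0,0,-0.29,-0.04,0]'
python3 -c "
from h import *
to(.5607,-.0895,.094)"
```

```text
clock: 7.65
tcp_pos: [0.5602, -0.0885, 0.0963]
orientation: [0.304, 3.126, -0.001]
contact_force: [0.0, -0.4, 0.3]
grip_width: -0.0
tcp [ 0.5602 -0.0885  0.0963] yaw y 78.89 F [ 0.02 -0.4   0.29] w -3.5084238215723634e-05 7.65
shift/0.2: [-0.0032 -0.0047  0.0114] tilt z [ 7.e-04 -5.e-04 -1.e+00]
```

```bash
python3 -m jog '[0,0,0,0,0,0.007,0, 0,0,0,0,0,0.007,0]'
```

```text
clock: 7.85
tcp_pos: [0.5603, -0.0876, 0.0946]
orientation: [0.302, 3.127, -0.0]
contact_force: [0.3, -0.3, -0.5]
grip_width: 0.0001
```

```bash
python3 -m jog '[0,0,0,0,0,0.004,0, 0,0,0,0,0,0.004,0]';
```

```text
clock: 8.05
tcp_pos: [0.5605, -0.0874, 0.094]
orientation: [0.301, 3.126, -0.0]
contact_force: [-0.6, -0.4, 2.1]
grip_width: -0.0
```

```bash
python3 -m jog '[0,0,0,0,0,0.004,0, 0,0,0,0,0,0.004,0]';
```

```text
clock: 8.25
tcp_pos: [0.5605, -0.0874, 0.0933]
orientation: [0.302, 3.126, -0.0]
contact_force: [-1.1, -1.0, 2.5]
grip_width: 0.0002
```

Key 3 made contact at 0.094 m with about 2.3 N, so it is up. On to key 4.

```bash
python3 -m jog '[0,0,0,0,0,-0.07,0, 0,0,0,0,0,-0.07,0, 0,0,0,0,-0.15,-0.07,0, 0,0,0,0,-0.285,-0.07,0, 0,0,0,0,-0.285,-0.07,0, 0,0,0,0,-0.285,-0.02,0, 0,0,0,0,-0.285,-0.02,0,0,0,0,0,-0.285,-0.02,0]'
python3 -c "
from h import *
to(.55,-.1435,.094)"
```

```text
clock: 9.05
tcp_pos: [0.5496, -0.142, 0.0967]
orientation: [-0.299, -3.127, -0.001]
contact_force: [-0.2, -0.1, -0.3]
grip_width: -0.0002
tcp [ 0.5496 -0.142   0.0967] yaw y 79.09 F [-0.23 -0.07 -0.27] w -0.0001741292901946752 9.05
shift/0.2: [-0.0036 -0.0071  0.0135] tilt z [-1.e-04  6.e-04 -1.e+00]
```

```bash
python3 -m jog '[0,0,0,0,0,0.005,0, 0,0,0,0,0,0.005,0]'
```

```text
clock: 9.25
tcp_pos: [0.5497, -0.1411, 0.0955]
orientation: [-0.297, -3.127, -0.001]
contact_force: [-0.0, -0.0, 0.5]
grip_width: 0.0003
```

```bash
python3 -m jog '[0,0,0,0,0,0.005,0, 0,0,0,0,0,0.005,0]'
```

```text
clock: 9.45
tcp_pos: [0.5498, -0.1408, 0.0945]
orientation: [-0.296, -3.127, -0.002]
contact_force: [-0.9, 0.3, 1.1]
grip_width: -0.0002
```

```bash
python3 -m jog '[0,0,0,0,0,0.003,0, 0,0,0,0,0,0.003,0]'
```

```text
clock: 9.65
tcp_pos: [0.5498, -0.1409, 0.094]
orientation: [-0.296, -3.127, -0.002]
contact_force: [-0.4, -0.0, 2.3]
grip_width: 0.0001
```

```bash
python3 -m jog '[0,0,0,0,0,0.003,0, 0,0,0,0,0,0.003,0]'
```

```text
clock: 9.85
tcp_pos: [0.5498, -0.1409, 0.0935]
orientation: [-0.296, -3.127, -0.002]
contact_force: [0.3, -0.6, 1.7]
grip_width: -0.0002
```

Key 4 is up as well, with contact at about 0.0943 m and 2 N. I'll go back over key 2 to press it.

```bash
python3 -m jog '[0,0,0,0,0,-0.1,0, 0,0,0,0,0,-0.1,0, 0,0,0,0,0.2,-0.1,0, 0,0,0,0,0.4,-0.1,0, 0,0,0,0,0.535,-0.1,0, 0,0,0,0,0.535,-0.1,0, 0,0,0,0,0.535,-0.1,0,0,0,0,0,0.535,-0.02,0,0,0,0,0,0.535,-0.02,0,0,0,0,0,0.535,-0.02,0]'
python3 -c "
from h import *
to(.5713,-.034,.084)"
```

```text
clock: 10.85
tcp_pos: [0.5694, -0.0372, 0.0974]
orientation: [-0.299, -3.126, -0.0]
contact_force: [-0.5, -0.9, 0.3]
grip_width: -0.0
tcp [ 0.5694 -0.0372  0.0974] yaw y 79.06 F [-0.48 -0.95  0.33] w -3.666726935855271e-05 10.85
shift/0.2: [-0.0064  0.0177  0.0669] tilt z [-1.2e-03  4.0e-04 -1.0e+00]
```

```bash
python3 -m jog '[0,0,0,-0.004,0.015,0.02,0, 0,0,0,-0.005,0.015,0.05,0, 0,0,0,-0.005,0.015,0.062,0, 0,0,0,-0.005,0.015,0.062,0]'
```

```text
clock: 11.25
tcp_pos: [0.5718, -0.0346, 0.0856]
orientation: [0.3, 3.127, 0.001]
contact_force: [-1.2, -0.4, 7.9]
grip_width: 0.0001
```

```bash
python3 -m jog '[0,0,0,0,0,0.006,0, 0,0,0,0,0,0.006,0]'
```

```text
clock: 11.45
tcp_pos: [0.5718, -0.0346, 0.0851]
orientation: [0.3, 3.127, 0.001]
contact_force: [-2.7, 0.9, 8.5]
grip_width: -0.0003
```

```bash
python3 -m jog '[0,0,0,0,0,0.012,0, 0,0,0,0,0,0.012,0, 0,0,0,0,0,0.012,0]'
```

```text
clock: 11.75
tcp_pos: [0.5719, -0.0347, 0.084]
orientation: [0.3, 3.127, 0.002]
contact_force: [-5.3, 1.2, 14.6]
grip_width: -0.0004
```

```bash
python3 -m jog '[0,0,0,0,0,0.01,0, 0,0,0,0,0,0.012,0, 0,0,0,0,0,0.012,0]'
```

```text
clock: 12.05
tcp_pos: [0.572, -0.0346, 0.0839]
orientation: [0.301, 3.127, 0.004]
contact_force: [-8.2, -0.1, 22.9]
grip_width: -0.0002
```

Key 2 is bottomed: z stopped at 0.084 m and force rose to 23 N. I'll release it slowly, tracking the key up to check that it doesn't stay low.

```bash
python3 -m jog '[0,0,0,0,0,-0.02,0, 0,0,0,0,0,-0.06,0, 0,0,0,0,0,-0.2,0, 0,0,0,0,0,-0.4,0, 0,0,0,0,0,-0.6,0, 0,0,0,0,0,-0.6,0, 0,0,0,0,0,-0.6,0]'
python3 - <<'E'
from h import *
import cv2
to(.5713,-.034,.2)
cv2.imwrite("pics/w2.png",r.grab_frame("wrist")[:,:,::-1])
a=r.grab_frame("scene")[170:300,100:320,::-1]
b=cv2.imread("pics/scene0.png")[170:300,100:320]
cv2.imwrite("pics/s2.png",cv2.resize(np.vstack([b,a]),None,fx=2.3,fy=2.3,interpolation=cv2.INTER_CUBIC))
E
```

```text
clock: 12.75
tcp_pos: [0.5724, -0.0349, 0.2047]
orientation: [0.3, 3.125, 0.005]
contact_force: [-0.9, -0.2, -0.4]
grip_width: 0.0001
tcp [ 0.5724 -0.0349  0.2047] yaw y 79.02 F [-0.95 -0.15 -0.45] w 0.00011508713677223399 12.75
shift/0.2: [0.0063 0.0032 0.0233] tilt z [ 0.0028  0.0028 -1.    ]
```

View pics/w2.png

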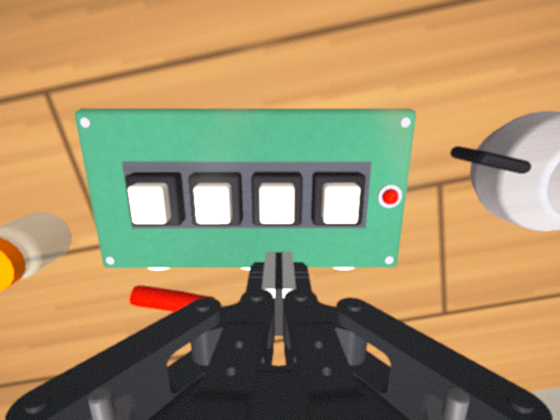

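View pics/s2.png

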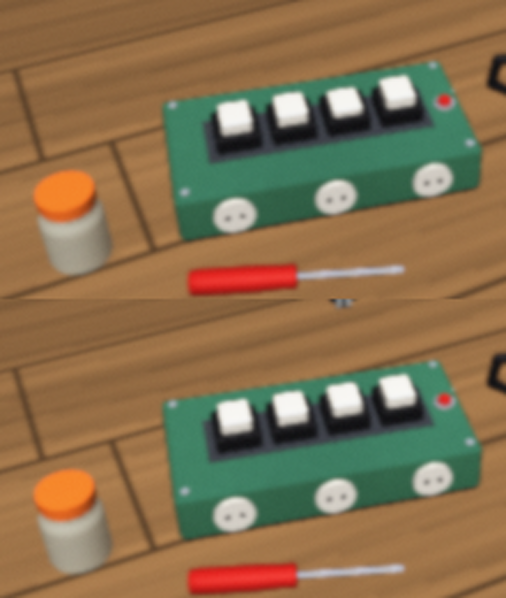

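In the scene comparison (before on top, after below), the second key from the lamp has risen by about 5 crop pixels (its top edge went from y≈88 to ≈83) and is now in line with the others. The other keys, the jar and the screwdriver are unchanged, and the arm is clear.

```bash
python3 -c "
from bench import r
print(r.hand_in(), r.get_obs()['clock'])"
```

```text
the job is handed in; nothing more can be done
the job is handed in; nothing more can be done
```

The latched key was the one at place 2. I tapped all four in order from the lamp, pressed that one to the bottom and let it go, and it sprang up. I handed the job in at about 13 s; no verdict is reported.

- **Taps:** keys 1, 3 and 4 made contact at z ≈ 0.094 m with about 2–3 N, so they were up. They were pressed in by about 1 mm at most. Key 2 made contact 5 mm lower, at about 0.089 m. That tap reached 5.7 N, above the 4 N of a light touch, because the force jumped within one step.
- **Press:** key 2 stopped at z ≈ 0.084 m with about 23 N, so it was bottomed. I then lifted the arm to z ≈ 0.205 m, clear of everything.
- **Last checks:** before-and-after pictures show key 2 raised level with the others. The other keys, the jar and the screwdriver look unchanged. The teapot stood upright in the last wrist picture, and the arm never came near it. I did not tap key 2 again to confirm it by touch.
- **Disagreement:** in the first wrist picture the far key appeared about 4–5 mm from where the overhead camera put it. I aimed between the two, and every tap made contact.

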